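Hang a slide rack up to dry

ROBOT

A 6-joint arm with a two-finger parallel gripper is mounted at the origin on the work surface. World frame = base frame: x ahead of the robot, y to its left, z up, the work surface at z = 0. Lengths are in m, angles in rad, forces in N, time in s.
With the tool pointing down it reaches from about 0.35 to 0.775 m from the base axis. Payload 5.5 kg.
Tool frame: the origin (TCP) lies on the centre line of the jaws, within the pads' length; the fingertips stand 11 mm ahead of it and the grasp point (between the pads) lies 8 mm behind it (env.tip_reach is the distance from the TCP to the fingertips, in m); z points along the fingers, x is the direction in which the jaws open and shut, and the axes are right-handed (so a half turn about z gives the same grasp; the last joint's range is limited). The gripper opens to 85 mm and grips with 20 to 120 N. Pads are 22 mm wide; open, the fingers measure 114 mm over their backs; the gripper's body (76 mm by 85 mm) begins 54 mm behind the grasp point. The pads swing forward as they close: fully open they stand 13 mm farther back than shut.
Start: joints at [1.002, 0.313, 0.046, 1.304, 0, 1.431], TCP at [0.239, 0.523, 0.242] pointing down, gripper open.
Joint ranges: [-2.76, 2.76], [-0.86, 1.69], [-1.03, 1.26], [-2.2, 2.34], [-1.47, 1.5], [-3.14, 3.14]. Speed limits (rad/s): [2.57, 2.57, 3.14, 3.14, 3.14, 3.14].

INTERFACE

Orientations are given as a unit quaternion [w, x, y, z].
In Python, from workcell import env gives the robot as it stands.
- The arm moves only by the tool carry_out, never from a script. Its argument "moves" is one flat list of numbers, 7 for each row, row after row: the gripper command: -1 is shut, 1 is fully open, values between are in proportion, then the shift along the tool's x, y, z in m, then the turn, a rotation vector about the tool's x, y, z in degrees. A call has exactly 5 rows; each row shifts and turns the pose as measured when the row begins, along the tool's axes as they then stand; what a row does not reach is not made up. A row lasts 1/8 s, in which the tool goes at most 62.5 mm and 10.7 degrees, less where a joint would pass 70% of its speed; a pose out of reach is approached as far as the arm can. A call is refused whole if a number of a shift passes 0.0625 or a number of a turn 10.7, either way. A call with a gripper value outside its range is refused whole. The fingers move at their own pace and stop on an object; "squeeze" is the grip in N (left out, the last holds). Time passes only in rows, so rows that do not move let the fingers close, or fill a call up. It gives the time, the measured TCP pose, the force and the opening at its end, in the units of the state.
- env.get_state(): the state, without advancing time (a new reading comes with each control period).
- env.read_camera(name): name is "side" or "top" or "wrist"; returns the picture (384x512x3 uint8, red, green, blue); there is no depth.
- env.calibration(name): a dict with "camera_matrix" (3x3 intrinsics, pixels), "rvec" (rotation vector, rad) and "tvec" (3), from world to camera coordinates, as OpenCV has them; the wrist camera has in their place "hand_eye" (4x4, takes a point from camera to tool coordinates, whose origin is the TCP and whose axes are the tool frame's). Camera axes: x right, y down, z forward; pixel columns grow to the right and rows downward; lengths in m; the calibration is good to about 2 mm. A picture is of the moment at which its call begins: read the wrist's pose just before it. calibration takes no time and is no camera call.
- env.hand_in(): hands the job in, once; it reports no verdict.
The state is a dict: "clock": time; "joint_pos": joint angles; "qvel": joint speeds; "tau": joint torques, N m; "tcp_pos": TCP position; "orientation": TCP orientation; "wrist_force": force on the tool from outside, world axes, zero at the start; "ft_torque": the same for the moment, N m; "finger_gap": finger opening in m.
Only numpy, scipy, OpenCV 4.12 (cv2) and the standard library are available. Lean on these libraries where they do the work, as an engineer would, in place of code of your own. Each camera call takes 0.05 s, during which the arm holds its last target. There are 200 camera calls.

TASK

Lift the steel slide rack out of the white rinsing tray and hang it by its arched handle on the hook of the drying stand: the hook's arm goes under the middle of the handle bar, so that the rack hangs upright and still behind the upturned tip. Keep the rack upright all the way so that the slides stay in, and leave the beaker, the stack of dishes and the dropper bottle where they are.

Things in the scene. Friction and masses are not known exactly. Their poses are not given: they have to be found in the camera images.
- rack: Loose steel rack of glass slides, 0.22 kg: frame 84 (x) x 91 (y) x 30 mm high under a rigid arched handle of 6 mm round bar in its y-z plane: legs at y = +-44 mm, level bar along y at 125 mm height, opening below it 82 mm wide, 30 to 122 mm high. Grey grip block on mid-bar: 10 (x) x 36 (y) mm, 127 to 163 mm high. Origin: centre of underside, z up. Starts on the tray floor.
- rack_bar (a point): Centre of the level handle bar (on its axis), 125 mm above the rack's underside; straight for 34 mm to either side along y; axes as rack, which is alike after half a turn.
- rack_grip (a point): Point in the grip block, 150 mm above the rack's underside and 13 mm below the block's top; axes as rack.
- tray: White plastic rinsing tray, fixed, 150 (x) x 170 (y) mm, walls 24 mm high and 4 mm thick, floor 4 mm thick. Origin: centre of the underside.
- stand: Fixed drying stand. Grey base 190 (x, -90 to +100) x 130 (y) x 10 mm; steel post, 14 mm diameter, 253 mm tall, at x = +78 mm, with a 24 mm collar where the arm joins; hook arm of 8 mm round bar, level from the post towards the stand's -x at y = 0, turned up at its end. Origin: underside of base, straight below hook_seat; z up, x from the hook's tip to the post.
- hook_seat (a point): Point on top of the hook's level arm, 220 mm above the bench, where the handle bar should rest; 38 mm behind the bend and 71 mm in front of the post; axes as stand (x along the arm towards the post).
- hook_tip (a point): Top of the hook's upturned end: 46 mm in front of hook_seat (stand's -x) and 22 mm higher.
- beaker: Bystander: glass beaker, 68 mm across, 85 mm tall. Origin: centre of its underside.
- dishes: Bystander: stack of three round dishes, 90 mm across, 40 mm tall. Origin: centre of its underside.
- dropper: Bystander: small amber bottle, 36 mm across, 85 mm tall. Origin: centre of its underside.
Not all that is in view belongs to the job. What is meant by the rack is not black, blue or pink, and is the larger of those in its own colour.

How it is judged:
By the outcome, as a careful person would: the job done as asked, in the order asked, and still so for the second after the job is handed in, with the robot touching nothing.
It also fails if it takes over 48 s, if anything falls off the work surface, if the arm or the gripper's body presses on something with over 40 N, if the wrist force passes 120 N, or if a joint passes its speed limit or range.

## Working session

There is one attempt and no reset: what is moved stays moved. The work goes in short steps, Python scripts to look and compute and a tool call to move; the robot and the scene stay as the last step left them, time stands still between calls to the robot, and variables do not carry over. Pictures are saved under pics/ and viewed, about 8 in all and at most 12, crops included, and the job is handed in when it is done.

Besides the shell and the picture viewer there is one more tool, called after ">>>" as a command line: name --argument value ..., lists and objects as JSON in quotes. carry_out: Moves the arm, as the interface text tells. Its arguments: {"type":"object","properties":{"moves":{"type":"array"},"squeeze":{"type":"number"}},"required":["moves"]}

```bash
ls; mkdir -p pics; python3 - <<'E'
from workcell import env
import cv2,numpy as np
for n in("side","top"):
    cv2.imwrite(f"pics/{n}0.png",env.read_camera(n)[:,:,::-1])
    c=env.calibration(n);print(n,c)
    R=cv2.Rodrigues(np.array(c["rvec"]))[0];print(-R.T@np.array(c["tvec"]).ravel())
print(env.calibration("wrist"));print(env.get_state())
E
```

```text
pics
side {'camera_matrix': array([[406.19485259,   0.        , 251.84986111],
       [  0.        , 406.19485259, 183.89038067],
       [  0.        ,   0.        ,   1.        ]]), 'rvec': array([ 2.1401742 , -0.69969749,  0.35155932]), 'tvec': array([-0.52408708,  0.29724513,  0.85452125])}
[ 0.12498543 -0.70647986  0.76058751]
top {'camera_matrix': array([[478.49032208,   0.        , 250.30872479],
       [  0.        , 478.49032208, 184.88219817],
       [  0.        ,   0.        ,   1.        ]]), 'rvec': array([ 2.18894692, -2.03698456,  0.21182832]), 'tvec': array([-0.14441115,  0.57948884,  1.19063202])}
[ 0.3382177  -0.11395579  1.28331187]
{'camera_matrix': array([[330.76856236,   0.        , 255.57629146],
       [  0.        , 330.76856236, 189.14521347],
       [  0.        ,   0.        ,   1.        ]]), 'hand_eye': array([[ 9.99999314e-01,  8.84623205e-05, -1.16800884e-03,
        -3.58521022e-04],
       [ 2.73870084e-04,  9.51849121e-01,  3.06566755e-01,
        -7.86676742e-02],
       [ 1.13888779e-03, -3.06566864e-01,  9.51848444e-01,
        -1.31581400e-01],
       [ 0.00000000e+00,  0.00000000e+00,  0.00000000e+00,
         1.00000000e+00]])}
{'clock': 0.1, 'joint_pos': array([ 1.00237561e+00,  3.13956951e-01,  4.51077462e-02,  1.30357644e+00,
       -6.62173073e-06,  1.43121061e+00]), 'qvel': array([-6.18289024e-04,  4.13880628e-05,  2.04345570e-03, -3.79841694e-04,
        3.10610756e-04, -3.72163268e-04]), 'tau': array([ 4.09419998e-03, -4.81725419e+01,  2.99242991e+01,  1.26961918e-02,
       -2.07224394e-05, -5.93611091e-06]), 'tcp_pos': array([0.23886643, 0.52257543, 0.2414862 ]), 'orientation': array([ 3.43648317e-04,  8.41371091e-01,  5.40457236e-01, -7.38639593e-04]), 'wrist_force': array([-0.28807904, -0.11308069, -0.12083617]), 'ft_torque': array([ 0.03451709, -0.00801502, -0.01653377]), 'finger_gap': 0.08546606093248164}
```

View pics/side0.png

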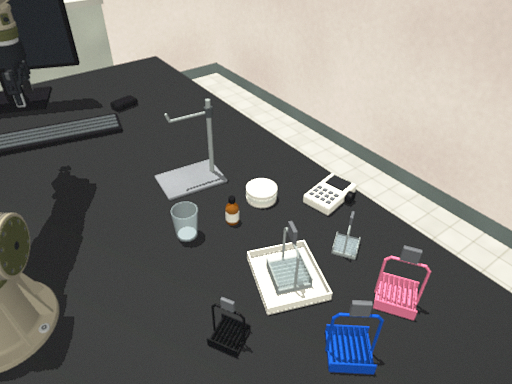

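View pics/top0.png

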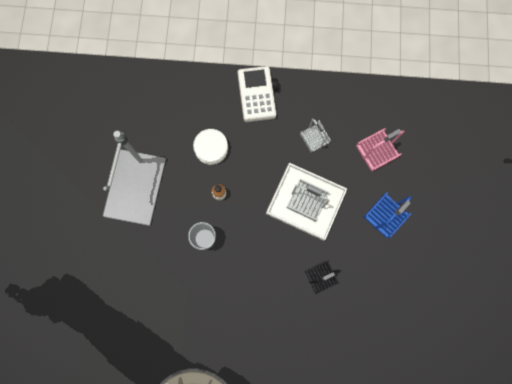

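Side view: the steel rack stands in the tray at about (290,270), with its grip block at (293,230). The stand's hook tip is at (167,115) and its post top at (208,101). Top view: tray at (307,201), grip block at (313,190), hook tip at (106,188), post top at (119,136). I need enlarged crops.

```bash
python3 - <<'E'
import cv2,numpy as np
t=cv2.imread("pics/top0.png");s=cv2.imread("pics/side0.png")
def crop(im,x,y,w,h,k): return cv2.resize(im[y:y+h,x:x+w],None,fx=k,fy=k,interpolation=cv2.INTER_CUBIC)
a=crop(t,262,160,100,75,4);b=crop(t,90,120,100,75,4) if 0 else crop(t,90,125,100,75,4)
c=crop(s,240,215,100,75,4);d=crop(s,145,90,100,75,4)
cv2.imwrite("pics/crops.png",np.vstack([np.hstack([a,b]),np.hstack([c,d])]))
E
```

```text
(no output)
```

View pics/crops.png

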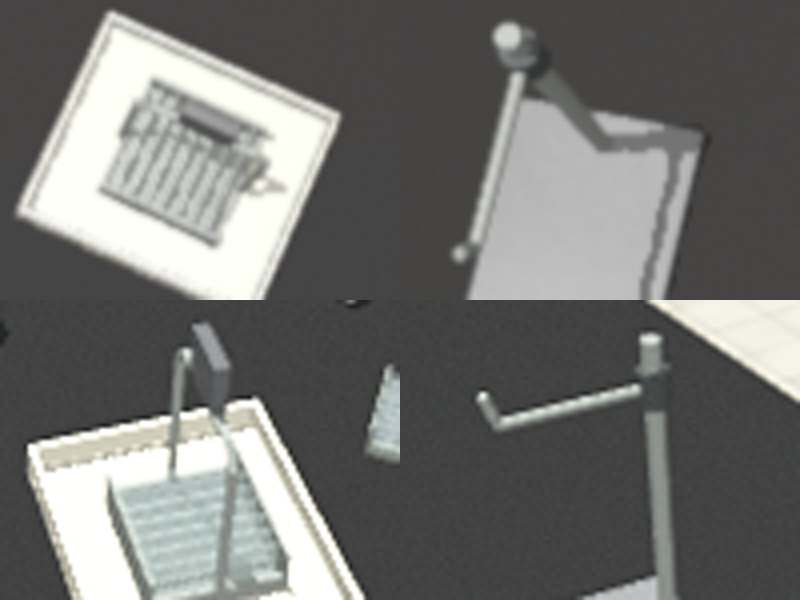

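```bash
cat > h.py <<'E'
import cv2,numpy as np
from workcell import env
def cam(n):
    c=env.calibration(n);K=c["camera_matrix"]
    if n=="wrist":
        s=env.get_state();w,x,y,z=s["orientation"]
        from scipy.spatial.transform import Rotation as Ro
        T=np.eye(4);T[:3,:3]=Ro.from_quat([x,y,z,w]).as_matrix();T[:3,3]=s["tcp_pos"]
        M=np.linalg.inv(T@c["hand_eye"]);return K,M[:3,:3],M[:3,3]
    return K,cv2.Rodrigues(np.array(c["rvec"]))[0],np.array(c["tvec"]).ravel()
def ray(C,p):
    K,R,t=C;d=R.T@np.linalg.solve(K,[p[0],p[1],1]);return -R.T@t,d/np.linalg.norm(d)
def plane(C,p,z):
    o,d=ray(C,p);return o+d*(z-o[2])/d[2]
def tri(C1,p,C2,q):
    o,d=ray(C1,p);e,f=ray(C2,q)
    s=np.linalg.lstsq(np.c_[d,-f],e-o,rcond=None)[0];a,b=o+s[0]*d,e+s[1]*f
    return (a+b)/2,np.linalg.norm(a-b)
E
python3 - <<'E'
from h import *
np.set_printoptions(precision=4,suppress=True)
T,S=cam("top"),cam("side")
for n,p,q in [("tip",(104.1,187.9),(165.6,114.1)),("post",(116.6,133.9),(207.4,99.1)),("block",(314.6,189.6),(292.1,229.6))]: print(n,*tri(T,p,S,q))
print("tip@.238",plane(T,(104.1,187.9),.238),plane(S,(165.6,114.1),.238));print("post@.253",plane(T,(116.6,133.9),.253),plane(S,(207.4,99.1),.253))
im=cv2.imread("pics/top0.png");h=cv2.cvtColor(im,cv2.COLOR_BGR2HSV)
m=((h[...,2]>200)&(h[...,1]<30)).astype(np.uint8);m[:155]=0;m[245:]=0;m[:,:262]=0;m[:,355:]=0
c=max(cv2.findContours(m,0,2)[0],key=cv2.contourArea)
r=cv2.minAreaRect(c);P=np.array([plane(T,p,.024) for p in cv2.boxPoints(r)]);print(r,P,P.mean(0),np.linalg.norm(np.diff(P,axis=0),axis=1))
# bar ends and grip block in top view
for p in [(150,85),(272,135),(180,105),(245,135)]:
    u=((p[0]+.5)/4-.5+262,(p[1]+.5)/4-.5+160);print(u,plane(T,u,.129),plane(T,u,.167))
# base quad top
b=((h[...,2]>120)&(h[...,1]<30)).astype(np.uint8);b[:,:95]=0;b[:,172:]=0;b[:146]=0;b[240:]=0
c=max(cv2.findContours(b,0,2)[0],key=cv2.contourArea);r=cv2.minAreaRect(c);P=np.array([plane(T,p,.01) for p in cv2.boxPoints(r)]);print(P,P.mean(0),np.linalg.norm(np.diff(P,axis=0),axis=1))
for n,p,z in [("beaker",(202,236),.04),("dropper",(219,192),.05),("dishes",(211,147),.04)]:print(n,plane(T,p,z))
E
```

```text
tip [0.5216 0.219  0.2396] 0.0008380304655063712
post [0.6434 0.2022 0.2556] 0.0014864140817602116
block [ 0.5672 -0.2576  0.1571] 0.0016490349947409578
tip@.238 [0.5214 0.2196 0.238 ] [0.5232 0.2217 0.238 ]
post@.253 [0.6435 0.2033 0.253 ] [0.6468 0.2067 0.253 ]
((306.6918029785156, 200.67807006835938), (64.38773345947266, 55.28407287597656), 24.443954467773438) [[ 0.5238 -0.1488  0.024 ]
 [ 0.6658 -0.2018  0.024 ]
 [ 0.6036 -0.3629  0.024 ]
 [ 0.4644 -0.3071  0.024 ]] [ 0.5644 -0.2552  0.024 ] [0.1515 0.1727 0.15  ]
(299.125, 180.875) [ 0.5929 -0.2225  0.129 ] [ 0.5845 -0.2189  0.167 ]
(329.625, 193.375) [ 0.5669 -0.2989  0.129 ] [ 0.5594 -0.2928  0.167 ]
(306.625, 185.875) [ 0.5816 -0.2416  0.129 ] [ 0.5736 -0.2374  0.167 ]
(322.875, 193.375) [ 0.5657 -0.2823  0.129 ] [ 0.5582 -0.2768  0.167 ]
[[0.4866 0.2952 0.01  ]
 [0.6834 0.2755 0.01  ]
 [0.66   0.1361 0.01  ]
 [0.4647 0.1598 0.01  ]] [0.5737 0.2167 0.01  ] [0.1979 0.1414 0.1968]
beaker [0.4482 0.0131 0.04  ]
dropper [ 0.5653 -0.0218  0.05  ]
dishes [0.6885 0.0108 0.04  ]
```

```bash
cat >> h.py <<'E'
from scipy.spatial.transform import Rotation as Ro
def pose():
    s=env.get_state();w,x,y,z=s["orientation"];return np.array(s["tcp_pos"]),Ro.from_quat([x,y,z,w]),s
def plan(tgt,yaw,n,g,show=None):
    """n rows to target TCP, tool pointing down with tool x at yaw (deg)"""
    p,R,s=pose();a=np.radians(yaw)
    Rt=Ro.from_matrix(np.array([[np.cos(a),np.sin(a),0],[np.sin(a),-np.cos(a),0],[0,0,-1]]))
    rv=(R.inv()*Rt).as_rotvec();d=(np.array(tgt)-p)/n
    print("clock",round(s["clock"],2),"tcp",p.round(4),"yaw",np.degrees(np.arctan2(*R.as_matrix()[[1,0],0])).round(2),"F",np.round(s["wrist_force"],1),"gap",round(s["finger_gap"],4))
    for i in range(show or n):
        v=(R*Ro.from_rotvec(rv*i/n)).inv().apply(d)
        print(", ".join(str(x) for x in [g,*v.round(4),*np.degrees(rv/n).round(2)]),",")
E
python3 -c "
from h import *
plan((.567,-.2575,.275),-19,15,1)"
```

```text
clock 0.1 tcp [0.2389 0.5226 0.2415] yaw 65.43 F [-0.3 -0.1 -0.1] gap 0.0855
1, -0.0382, 0.0415, -0.0022, 0.0, 0.01, 5.63 ,
1, -0.0339, 0.0451, -0.0022, 0.0, 0.01, 5.63 ,
1, -0.0294, 0.0482, -0.0022, 0.0, 0.01, 5.63 ,
1, -0.0245, 0.0508, -0.0022, 0.0, 0.01, 5.63 ,
1, -0.0194, 0.053, -0.0022, 0.0, 0.01, 5.63 ,
1, -0.0141, 0.0546, -0.0022, 0.0, 0.01, 5.63 ,
1, -0.0087, 0.0557, -0.0022, 0.0, 0.01, 5.63 ,
1, -0.0032, 0.0563, -0.0022, 0.0, 0.01, 5.63 ,
1, 0.0024, 0.0564, -0.0022, 0.0, 0.01, 5.63 ,
1, 0.0079, 0.0559, -0.0022, 0.0, 0.01, 5.63 ,
1, 0.0133, 0.0548, -0.0022, 0.0, 0.01, 5.63 ,
1, 0.0186, 0.0532, -0.0022, 0.0, 0.01, 5.63 ,
1, 0.0238, 0.0512, -0.0022, 0.0, 0.01, 5.63 ,
1, 0.0287, 0.0486, -0.0022, 0.0, 0.01, 5.63 ,
1, 0.0333, 0.0455, -0.0022, 0.0, 0.01, 5.63 ,
```

>>> carry_out --moves '[1, -0.038, 0.0415, -0.004, 0, 0, 5.6, 1, -0.034, 0.045, -0.004, 0, 0, 5.6, 1, -0.0295, 0.048, -0.004, 0, 0, 5.6, 1, -0.0245, 0.051, -0.002, 0, 0, 5.6, 1, -0.0195, 0.053, -0.002, 0, 0, 5.6]'

```text
clock: 0.72
tcp_pos: [0.3481, 0.2578, 0.255]
orientation: [0.002, 0.948, 0.318, -0.002]
wrist_force: [0.4, -0.2, 1.0]
finger_gap: 0.085
```

>>> carry_out --moves '[1, -0.014, 0.0545, -0.002, 0, 0, 5.6, 1, -0.0085, 0.0555, -0.002, 0, 0, 5.6, 1, -0.003, 0.056, -0.002, 0, 0, 5.6, 1, 0.0025, 0.0565, -0.002, 0, 0, 5.6, 1, 0.008, 0.056, -0.002, 0, 0, 5.6]'

```text
clock: 1.35
tcp_pos: [0.4562, -0.0116, 0.2653]
orientation: [0.002, 0.998, 0.071, -0.002]
wrist_force: [1.7, 1.0, -0.1]
finger_gap: 0.0855
```

```bash
python3 -c "
from h import *
plan((.567,-.2575,.275),-19,8,1)"
```

```text
clock 1.35 tcp [ 0.4562 -0.0116  0.2653] yaw 8.09 F [ 1.7  1.  -0.1] gap 0.0855
1, 0.0094, 0.0324, -0.0011, 0.03, 0.02, 3.39 ,
1, 0.0113, 0.0318, -0.0012, 0.03, 0.02, 3.39 ,
1, 0.0131, 0.0311, -0.0012, 0.03, 0.02, 3.39 ,
1, 0.0149, 0.0302, -0.0012, 0.03, 0.02, 3.39 ,
1, 0.0167, 0.0293, -0.0012, 0.03, 0.02, 3.39 ,
1, 0.0184, 0.0283, -0.0012, 0.03, 0.02, 3.39 ,
1, 0.02, 0.0271, -0.0012, 0.03, 0.02, 3.39 ,
1, 0.0216, 0.0259, -0.0012, 0.03, 0.02, 3.39 ,
```

>>> carry_out --moves '[1, 0.0095, 0.0325, -0.001, 0, 0, 3.4, 1, 0.0115, 0.032, -0.001, 0, 0, 3.4, 1, 0.013, 0.031, -0.001, 0, 0, 3.4, 1, 0.015, 0.03, -0.001, 0, 0, 3.4, 1, 0.0165, 0.0295, -0.001, 0, 0, 3.4]'

```text
clock: 1.98
tcp_pos: [0.5252, -0.1735, 0.2685]
orientation: [0.001, 0.996, -0.085, -0.003]
wrist_force: [-0.3, 0.0, -0.5]
finger_gap: 0.0856
```

>>> carry_out --moves '[1, 0.0185, 0.0285, -0.001, 0, 0, 3.4, 1, 0.02, 0.027, -0.001, 0, 0, 3.4, 1, 0.0215, 0.026, -0.001, 0, 0, 3.4, 1, 0.003, 0.003, -0.001, 0, 0, 0.5, 1, 0, 0, 0, 0, 0, 0]'

```text
clock: 2.6
tcp_pos: [0.567, -0.2751, 0.2687]
orientation: [0.0, 0.983, -0.182, -0.006]
wrist_force: [0.6, 0.1, 0.1]
finger_gap: 0.0856
```

```bash
python3 -c "
from h import *
plan((.567,-.2575,.275),-19,1,1)
np.save('C.npy',np.array(cam('wrist'),dtype=object),allow_pickle=True)
cv2.imwrite('pics/w1.png',env.read_camera('wrist')[:,:,::-1])"
```

```text
clock 2.6 tcp [ 0.567  -0.2751  0.2687] yaw -20.98 F [0.6 0.1 0.1] gap 0.0856
1, -0.0064, -0.0165, -0.0062, 0.14, 0.65, -1.98 ,Traceback (most recent call last):
  File "<string>", line 4, in <module>
    np.save('C.npy',np.array(cam('wrist'),dtype=object),allow_pickle=True)
                    ~~~~~~~~^^^^^^^^^^^^^^^^^^^^^^^^^^^
ValueError: could not broadcast input array from shape (3,3) into shape (3,)
```

>>> carry_out --moves '[1, -0.0065, -0.0165, -0.006, 0.1, 0.6, -2, 1, 0, 0, 0, 0, 0, 0, 1, 0, 0, 0, 0, 0, 0, 1, 0, 0, 0, 0, 0, 0, 1, 0, 0, 0, 0, 0, 0]'

```text
clock: 3.22
tcp_pos: [0.5661, -0.2524, 0.2765]
orientation: [0.0, 0.987, -0.161, 0.0]
wrist_force: [0.4, 0.8, -0.1]
finger_gap: 0.0855
```

```bash
python3 -c "
from h import *
plan((.567,-.2575,.275),-19,1,1)
cv2.imwrite('pics/w1.png',env.read_camera('wrist')[:,:,::-1])"
```

```text
clock 3.23 tcp [ 0.5661 -0.2524  0.2765] yaw -18.56 F [ 0.4  0.8 -0.1] gap 0.0855
1, 0.0024, 0.0045, 0.0015, 0.02, -0.02, 0.44 ,
```

View pics/w1.png

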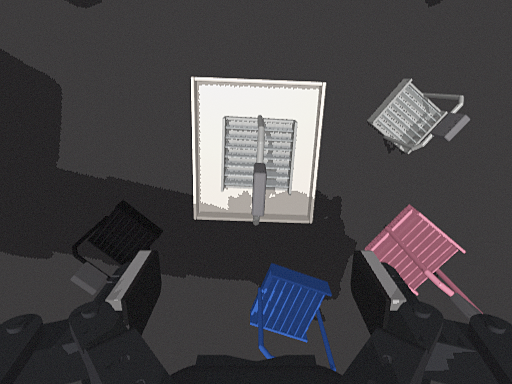

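Wrist view: the rack is square to the tool. The bar runs from (262,118) into the grip block at about (260,193), which spans rows 163–222 and columns 253–266. I'll enlarge it.

```bash
python3 -c "
import cv2
a=cv2.imread('pics/w1.png')[95:235,215:305]
cv2.imwrite('pics/w1c.png',cv2.resize(a,None,fx=4.2,fy=4.2,interpolation=2))"
```

```text
(no output)
```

View pics/w1c.png

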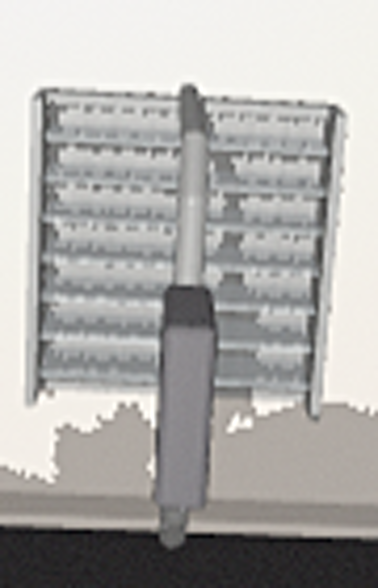

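```bash
python3 -c "
from h import *
C=cam('wrist')
f=lambda x,y:plane(C,(215+(x+.5)/4.2-.5,95+(y+.5)/4.2-.5),.167)
a,b=f(188.5,328),f(180.5,507);l,r=f(159,417),f(210,417)
print(a,b,(a+b)/2,np.linalg.norm(a-b),np.linalg.norm(l-r),np.degrees(np.arctan2(*(a-b)[[1,0]]))-90)
c=(a+b)/2
y=np.degrees(np.arctan2(*(a-b)[[1,0]]))-90
plan((c[0],c[1],.21),y,2,.2)
plan((c[0],c[1],.146),y,4,.2)"
```

```text
[ 0.5730284  -0.24086201  0.167     ] [ 0.56068168 -0.27328278  0.167     ] [ 0.56685504 -0.2570724   0.167     ] 0.03469218753760457 0.009346858171892413 -20.848212463748382
clock 3.27 tcp [ 0.5661 -0.2525  0.2765] yaw -18.57 F [-0.2  1.  -0.4] gap 0.0854
0.2, 0.001, 0.002, 0.0333, 0.01, -0.01, 1.14 ,
0.2, 0.0011, 0.002, 0.0333, 0.01, -0.01, 1.14 ,
clock 3.27 tcp [ 0.5661 -0.2525  0.2765] yaw -18.57 F [-0.2  1.  -0.4] gap 0.0854
0.2, 0.0005, 0.001, 0.0326, 0.0, -0.01, 0.57 ,
0.2, 0.0005, 0.001, 0.0326, 0.0, -0.01, 0.57 ,
0.2, 0.0005, 0.001, 0.0326, 0.0, -0.01, 0.57 ,
0.2, 0.0006, 0.001, 0.0326, 0.0, -0.01, 0.57 ,
```

>>> carry_out --moves '[0.2, 0.001, 0.002, 0.026, 0, 0, 1, 0.2, 0.0005, 0.002, 0.026, 0, 0, 1, 0.2, 0.0005, 0, 0.022, 0, 0, 0, 0.2, 0, 0, 0.02, 0, 0, 0, 0.2, 0, 0, 0, 0, 0, 0]'

```text
clock: 3.9
tcp_pos: [0.567, -0.2586, 0.1799]
orientation: [0.0, 0.984, -0.18, 0.001]
wrist_force: [-0.2, 0.9, 0.0]
finger_gap: 0.0513
```

```bash
python3 -c "
from h import *
plan((.5668,-.2572,.146),-20.5,2,.2)"
```

```text
clock 3.9 tcp [ 0.567  -0.2586  0.1799] yaw -20.73 F [-0.2  0.9  0. ] gap 0.0513
0.2, -0.0004, -0.0006, 0.017, 0.02, -0.04, -0.12 ,
0.2, -0.0004, -0.0006, 0.017, 0.02, -0.04, -0.12 ,
```

>>> carry_out --moves '[0.2, -0.0005, -0.001, 0.017, 0, 0, 0, 0.2, 0, 0, 0.016, 0, 0, 0, 0.2, 0, 0, 0, 0, 0, 0, 0.2, 0, 0, 0, 0, 0, 0, 0.2, 0, 0, 0, 0, 0, 0]'

```text
clock: 4.53
tcp_pos: [0.5689, -0.2592, 0.1499]
orientation: [0.001, 0.984, -0.18, 0.003]
wrist_force: [0.2, 1.1, -0.3]
finger_gap: 0.0513
```

```bash
python3 -c "
from h import *
plan((.5668,-.2572,.146),-20.5,1,.2)"
```

```text
clock 4.53 tcp [ 0.5689 -0.2592  0.1499] yaw -20.77 F [ 0.2  1.1 -0.3] gap 0.0513
0.2, -0.0026, -0.0011, 0.0038, 0.1, -0.39, -0.27 ,
```

>>> carry_out --moves '[0.2, -0.0025, -0.001, 0.004, 0.1, -0.4, 0, 0.2, 0, 0, 0, 0, 0, 0, -1, 0, 0, 0, 0, 0, 0, -1, 0, 0, 0, 0, 0, 0, -1, 0, 0, 0, 0, 0, 0]' --squeeze 40

```text
clock: 5.15
tcp_pos: [0.5673, -0.2576, 0.1467]
orientation: [0.0, 0.984, -0.18, 0.001]
wrist_force: [0.4, -0.8, 0.5]
finger_gap: 0.0093
```

>>> carry_out --moves '[-1, 0, 0, 0, 0, 0, 0, -1, 0, 0, 0, 0, 0, 0, -1, 0, 0, 0, 0, 0, 0, -1, 0, 0, 0, 0, 0, 0, -1, 0, 0, 0, 0, 0, 0]'

```text
clock: 5.78
tcp_pos: [0.5673, -0.2576, 0.1467]
orientation: [0.0, 0.984, -0.18, 0.001]
wrist_force: [0.4, 0.3, 0.0]
finger_gap: 0.0093
```

```bash
python3 -c "
from h import *
plan((.5668,-.2572,.22),-20.5,3,-1)"
```

```text
clock 5.78 tcp [ 0.5673 -0.2576  0.1467] yaw -20.77 F [0.4 0.3 0. ] gap 0.0093
-1, -0.0002, -0.0001, -0.0244, 0.01, -0.02, -0.09 ,
-1, -0.0002, -0.0001, -0.0244, 0.01, -0.02, -0.09 ,
-1, -0.0002, -0.0001, -0.0244, 0.01, -0.02, -0.09 ,
```

>>> carry_out --moves '[-1, 0, 0, -0.01, 0, 0, 0, -1, 0, 0, -0.025, 0, 0, 0, -1, 0, 0, -0.035, 0, 0, 0, -1, 0, 0, -0.035, 0, 0, 0, -1, 0, 0, -0.03, 0, 0, 0]' --squeeze 60

```text
clock: 6.4
tcp_pos: [0.5649, -0.256, 0.2828]
orientation: [-0.002, 0.984, -0.18, -0.004]
wrist_force: [0.1, -0.9, -1.5]
finger_gap: 0.0093
```

```bash
python3 -c "
from h import *
plan((.495,.222,.285),-7,20,-1)"
```

```text
clock 6.4 tcp [ 0.5649 -0.256   0.2828] yaw -20.76 F [ 0.1 -0.9 -1.5] gap 0.0093
-1, -0.0117, -0.0211, 0.0, -0.01, 0.02, -0.69 ,
-1, -0.0115, -0.0212, 0.0, -0.01, 0.02, -0.69 ,
-1, -0.0112, -0.0214, 0.0, -0.01, 0.02, -0.69 ,
-1, -0.011, -0.0215, 0.0, -0.01, 0.02, -0.69 ,
-1, -0.0107, -0.0216, -0.0, -0.01, 0.02, -0.69 ,
-1, -0.0105, -0.0218, -0.0, -0.01, 0.02, -0.69 ,
-1, -0.0102, -0.0219, -0.0, -0.01, 0.02, -0.69 ,
-1, -0.0099, -0.022, -0.0, -0.01, 0.02, -0.69 ,
-1, -0.0097, -0.0221, -0.0, -0.01, 0.02, -0.69 ,
-1, -0.0094, -0.0223, -0.0, -0.01, 0.02, -0.69 ,
-1, -0.0091, -0.0224, -0.0, -0.01, 0.02, -0.69 ,
-1, -0.0089, -0.0225, -0.0001, -0.01, 0.02, -0.69 ,
-1, -0.0086, -0.0226, -0.0001, -0.01, 0.02, -0.69 ,
-1, -0.0083, -0.0227, -0.0001, -0.01, 0.02, -0.69 ,
-1, -0.008, -0.0228, -0.0001, -0.01, 0.02, -0.69 ,
-1, -0.0078, -0.0229, -0.0001, -0.01, 0.02, -0.69 ,
-1, -0.0075, -0.023, -0.0001, -0.01, 0.02, -0.69 ,
-1, -0.0072, -0.0231, -0.0001, -0.01, 0.02, -0.69 ,
-1, -0.0069, -0.0231, -0.0001, -0.01, 0.02, -0.69 ,
-1, -0.0067, -0.0232, -0.0001, -0.01, 0.02, -0.69 ,
```

>>> carry_out --moves '[-1, -0.0105, -0.018, 0, 0, 0.2, 0, -1, -0.0155, -0.028, 0, 0, 0.2, -1, -1, -0.0155, -0.0285, 0, 0, 0, -1, -1, -0.015, -0.029, 0, 0, 0, -1, -1, -0.0145, -0.029, 0, 0, 0, -1]'

```text
clock: 7.02
tcp_pos: [0.5391, -0.1007, 0.2808]
orientation: [-0.002, 0.989, -0.146, -0.001]
wrist_force: [-0.4, -0.1, -2.5]
finger_gap: 0.0093
```

>>> carry_out --moves '[-1, -0.014, -0.029, 0, 0, 0, -1, -1, -0.0135, -0.0295, 0, 0, 0, -1, -1, -0.013, -0.03, 0, 0, 0, -1, -1, -0.0125, -0.03, 0, 0, 0, -1, -1, -0.012, -0.03, 0, 0, 0, -1]'

```text
clock: 7.65
tcp_pos: [0.5046, 0.0707, 0.275]
orientation: [-0.003, 0.995, -0.099, -0.007]
wrist_force: [0.5, -0.1, -3.2]
finger_gap: 0.0093
```

```bash
python3 -c "
from h import *
plan((.49,.222,.285),-7,6,-1)"
```

```text
clock 7.65 tcp [0.5046 0.0707 0.275 ] yaw -11.4 F [ 0.5 -0.1 -3.2] gap 0.0093
-1, -0.0074, -0.0243, -0.0014, -0.06, 0.14, -0.73 ,
-1, -0.0071, -0.0243, -0.0015, -0.06, 0.14, -0.73 ,
-1, -0.0068, -0.0244, -0.0015, -0.06, 0.14, -0.73 ,
-1, -0.0064, -0.0245, -0.0016, -0.06, 0.14, -0.73 ,
-1, -0.0061, -0.0246, -0.0016, -0.06, 0.14, -0.73 ,
-1, -0.0058, -0.0247, -0.0016, -0.06, 0.14, -0.73 ,
```

>>> carry_out --moves '[-1, -0.009, -0.024, -0.003, -0.1, 0.2, -0.7, -1, -0.0085, -0.0245, -0.003, -0.1, 0.2, -0.7, -1, -0.0085, -0.0245, -0.003, -0.1, 0.2, -0.7, -1, -0.0065, -0.0245, -0.003, 0, 0.2, -0.7, -1, -0.003, -0.012, -0.001, 0, 0.1, -0.7]'

```text
clock: 8.28
tcp_pos: [0.4785, 0.1931, 0.2823]
orientation: [-0.0, 0.998, -0.065, -0.006]
wrist_force: [0.3, -0.4, -2.0]
finger_gap: 0.0093
```

```bash
python3 -c "
from h import *
plan((.488,.222,.285),-7,3,-1)"
```

```text
clock 8.28 tcp [0.4785 0.1931 0.2823] yaw -7.41 F [ 0.3 -0.4 -2. ] gap 0.0093
-1, 0.0019, -0.01, -0.0009, 0.01, 0.21, -0.14 ,
-1, 0.0019, -0.01, -0.0009, 0.01, 0.21, -0.14 ,
-1, 0.002, -0.01, -0.0009, 0.01, 0.21, -0.14 ,
```

>>> carry_out --moves '[-1, 0.002, -0.012, -0.001, 0, 0.3, 0, -1, 0.002, -0.012, -0.001, 0, 0.3, 0, -1, 0.002, -0.005, -0.001, 0, 0, 0, -1, 0, 0, 0, 0, 0, 0, -1, 0, 0, 0, 0, 0, 0]'

```text
clock: 8.9
tcp_pos: [0.4881, 0.2222, 0.2838]
orientation: [0.001, 0.998, -0.065, -0.001]
wrist_force: [-0.3, -0.7, -2.1]
finger_gap: 0.0088
```

```bash
python3 -c "
from h import *
plan((.488,.222,.285),-7,1,-1)
ims=[]
for n in('side','top'):
    im=env.read_camera(n)[:,:,::-1];cv2.imwrite(f'pics/{n}1.png',im)
    ims.append(cv2.resize(im[75:225,120:253] if n=='side' else im[110:260,60:193],None,fx=3,fy=3,interpolation=2))
cv2.imwrite('pics/h1.png',np.hstack(ims))"
```

```text
clock 8.9 tcp [0.4881 0.2222 0.2838] yaw -7.43 F [-0.3 -0.7 -2.1] gap 0.0088
-1, -0.0, 0.0002, -0.0012, 0.13, 0.12, -0.43 ,
```

View pics/h1.png

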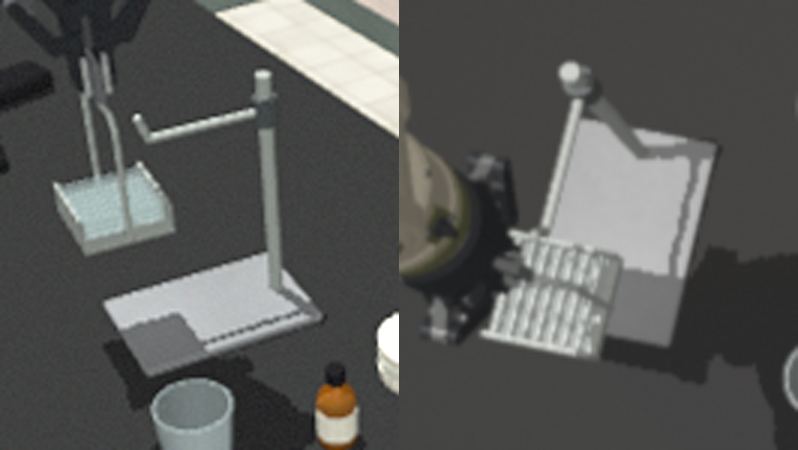

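```bash
python3 -c "
from h import *
T=cam('top');g=lambda x,y,z:plane(T,((x-399)/3+60-.33,y/3+110-.33),z)
P=[g(*p,.168) for p in [(510,232),(622,258),(600,355),(482,335)]]
print(np.array(P),np.mean(P,0))
print('tip',g(543,232,.238),'post',g(573,75,.253),'arm at',g(570,120,.22))
for q in [(565,140),(555,185)]: print(g(*q,.22))
S=cam('side');im=cv2.imread('pics/top0.png')
# post/arm geometry from original top crop: arm centre line
for p in [(517,85),(477,235)]:print(plane(T,(90+(p[0]-400+.5)/4-.5,125+(p[1]+.5)/4-.5),.216))
plan((.566,.2125,.285),-7,4,-1)
"
```

```text
[[0.53459118 0.25982242 0.168     ]
 [0.52021431 0.16907042 0.168     ]
 [0.4428037  0.1769306  0.168     ]
 [0.45172745 0.27047301 0.168     ]] [0.48733416 0.21907411 0.168     ]
tip [0.52403313 0.21200055 0.238     ] post [0.64185208 0.20064158 0.253     ] arm at [0.61566965 0.2084529  0.22      ]
[0.59965696 0.21024642 0.22      ]
[0.5640343  0.21329889 0.22      ]
[0.62611582 0.20574384 0.216     ]
[0.53650053 0.21723181 0.216     ]
clock 9.0 tcp [0.488  0.2222 0.2838] yaw -7.44 F [-0.9 -0.2 -2. ] gap 0.0092
-1, 0.0197, -0.0001, -0.0003, 0.03, 0.03, -0.11 ,
-1, 0.0197, -0.0001, -0.0003, 0.03, 0.03, -0.11 ,
-1, 0.0197, -0.0001, -0.0003, 0.03, 0.03, -0.11 ,
-1, 0.0197, -0.0, -0.0003, 0.03, 0.03, -0.11 ,
```

>>> carry_out --moves '[-1, 0.015, 0, -0.001, 0, 0, 0, -1, 0.02, 0, -0.001, 0, 0, 0, -1, 0.02, 0, 0, 0, 0, 0, -1, 0.018, 0, 0, 0, 0, 0, -1, 0, 0, 0, 0, 0, 0]'

```text
clock: 9.62
tcp_pos: [0.5666, 0.2104, 0.2859]
orientation: [0.001, 0.998, -0.066, 0.0]
wrist_force: [0.6, -0.2, -2.5]
finger_gap: 0.0094
```

```bash
python3 -c "
from h import *
plan((.567,.213,.255),-7.3,2,-1)
ims=[]
for n in('side','top'):
    im=env.read_camera(n)[:,:,::-1];cv2.imwrite(f'pics/{n}2.png',im)
    ims.append(cv2.resize(im[75:225,120:253] if n=='side' else im[110:260,60:193],None,fx=3,fy=3,interpolation=2))
cv2.imwrite('pics/h2.png',np.hstack(ims))"
```

```text
clock 9.62 tcp [0.5666 0.2104 0.2859] yaw -7.58 F [ 0.6 -0.2 -2.5] gap 0.0094
-1, 0.0, -0.0014, 0.0154, 0.06, -0.02, -0.14 ,
-1, 0.0, -0.0013, 0.0154, 0.06, -0.02, -0.14 ,
```

View pics/h2.png

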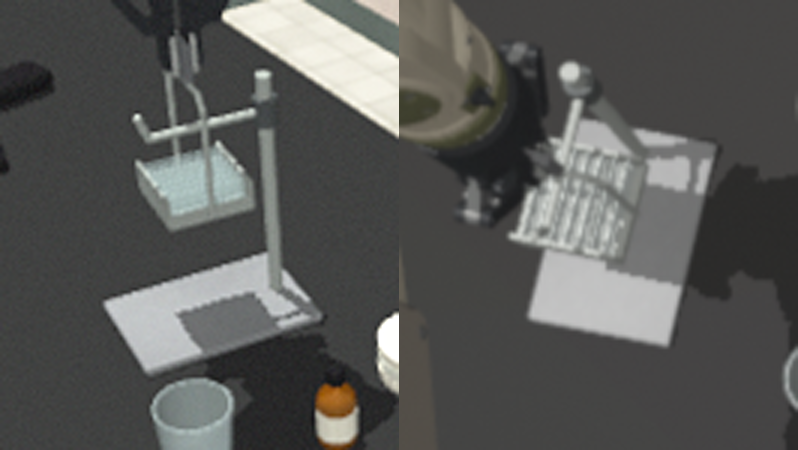

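The hook arm now passes through the handle: the near leg crosses in front of the arm at crop (205,120) and the far leg is behind it at (172,110). Lowering next.

>>> carry_out --moves '[-1, 0, -0.0015, 0.012, 0, 0, 0, -1, 0, -0.001, 0.012, 0, 0, 0, -1, 0, 0, 0.01, 0, 0, 0, -1, 0, 0, 0.004, 0, 0, 0, -1, 0, 0, 0, 0, 0, 0]'

```text
clock: 10.35
tcp_pos: [0.563, 0.2137, 0.245]
orientation: [0.001, 0.998, -0.065, -0.001]
wrist_force: [-0.1, 0.5, -2.2]
finger_gap: 0.0089
```

```bash
python3 -c "
from h import *
plan((.567,.213,.241),-7.3,3,-1)"
```

```text
clock 10.35 tcp [0.563  0.2137 0.245 ] yaw -7.45 F [-0.1  0.5 -2.2] gap 0.0089
-1, 0.0014, 0.0001, 0.0013, 0.05, 0.04, -0.05 ,
-1, 0.0014, 0.0001, 0.0013, 0.05, 0.04, -0.05 ,
-1, 0.0014, 0.0001, 0.0013, 0.05, 0.04, -0.05 ,
```

>>> carry_out --moves '[-1, 0.004, 0, 0.001, 0, 0, 0, -1, 0, 0, 0.001, 0, 0, 0, -1, 0, 0, 0.001, 0, 0, 0, -1, 0, 0, 0, 0, 0, 0, -1, 0, 0, 0, 0, 0, 0]'

```text
clock: 10.98
tcp_pos: [0.568, 0.2132, 0.243]
orientation: [0.001, 0.998, -0.065, -0.0]
wrist_force: [0.3, 0.1, -2.8]
finger_gap: 0.0093
```

>>> carry_out --moves '[-1, 0, 0, 0.001, 0, 0, 0, -1, 0, 0, 0.001, 0, 0, 0, -1, 0, 0, 0, 0, 0, 0, -1, 0, 0, 0, 0, 0, 0, -1, 0, 0, 0, 0, 0, 0]'

```text
clock: 11.6
tcp_pos: [0.5679, 0.2132, 0.2409]
orientation: [0.001, 0.998, -0.065, -0.0]
wrist_force: [1.1, 0.2, -1.7]
finger_gap: 0.0093
```

>>> carry_out --moves '[-1, 0, 0, 0.001, 0, 0, 0, -1, 0, 0, 0, 0, 0, 0, -1, 0, 0, 0, 0, 0, 0, -1, 0, 0, 0, 0, 0, 0, -1, 0, 0, 0, 0, 0, 0]'

```text
clock: 12.22
tcp_pos: [0.568, 0.2133, 0.2405]
orientation: [0.001, 0.998, -0.065, 0.0]
wrist_force: [-0.8, 0.2, 0.3]
finger_gap: 0.0092
```

>>> carry_out --moves '[-1, 0, 0, 0.001, 0, 0, 0, -1, 0, 0, 0, 0, 0, 0, -1, 0, 0, 0, 0, 0, 0, -1, 0, 0, 0, 0, 0, 0, -1, 0, 0, 0, 0, 0, 0]'

```text
clock: 12.85
tcp_pos: [0.568, 0.2133, 0.2403]
orientation: [0.001, 0.998, -0.065, 0.001]
wrist_force: [-0.9, -0.2, 0.6]
finger_gap: 0.009
```

The bar touches at z 0.2405, against 0.2407 expected, and the hook has taken the weight. I'll open partway so the fingers clear tip and post, then retreat upwards.

>>> carry_out --moves '[-0.8, 0, 0, 0, 0, 0, 0, -0.7, 0, 0, 0, 0, 0, 0, -0.55, 0, 0, 0, 0, 0, 0, -0.45, 0, 0, 0, 0, 0, 0, -0.45, 0, 0, 0, 0, 0, 0]'

```text
clock: 13.48
tcp_pos: [0.5686, 0.2134, 0.2401]
orientation: [0.001, 0.998, -0.065, 0.001]
wrist_force: [0.1, 0.2, 0.3]
finger_gap: 0.0231
```

```bash
python3 -c "
from h import *
plan((.567,.213,.33),-7.3,5,-.45)"
```

```text
clock 13.47 tcp [0.5686 0.2134 0.2401] yaw -7.45 F [0.1 0.2 0.3] gap 0.0231
-0.45, -0.0003, 0.0001, -0.018, 0.01, -0.03, -0.03 ,
-0.45, -0.0003, 0.0001, -0.018, 0.01, -0.03, -0.03 ,
-0.45, -0.0003, 0.0001, -0.018, 0.01, -0.03, -0.03 ,
-0.45, -0.0003, 0.0001, -0.018, 0.01, -0.03, -0.03 ,
-0.45, -0.0003, 0.0001, -0.018, 0.01, -0.03, -0.03 ,
```

>>> carry_out --moves '[-0.45, 0, 0, -0.01, 0, 0, 0, -0.45, 0, 0, -0.015, 0, 0, 0, -0.45, 0, 0, -0.02, 0, 0, 0, -0.45, 0, 0, -0.025, 0, 0, 0, -0.45, 0, 0, -0.03, 0, 0, 0]'

```text
clock: 14.1
tcp_pos: [0.5676, 0.2134, 0.345]
orientation: [0.001, 0.998, -0.065, 0.0]
wrist_force: [0.0, -0.9, -0.1]
finger_gap: 0.0236
```

>>> carry_out --moves '[-0.45, -0.03, 0, -0.03, 0, 0, 0, -0.45, -0.05, 0, -0.03, 0, 0, 0, -0.45, -0.05, 0, 0, 0, 0, 0, -0.45, -0.02, 0, 0, 0, 0, 0, -0.45, 0, 0, 0, 0, 0, 0]'

```text
clock: 14.72
tcp_pos: [0.4169, 0.2335, 0.4148]
orientation: [-0.002, 0.998, -0.066, 0.007]
wrist_force: [1.3, -0.3, -0.4]
finger_gap: 0.0236
```

```bash
python3 -c "
from h import *
print(pose()[2]['clock'],pose()[0])
ims=[];old=None
for k in range(8):
    im=env.read_camera('side')[:,:,::-1]
    if k==0: old=im
print('motion',np.abs(im[95:225,120:253].astype(int)-old[95:225,120:253]).max(2).__gt__(40).sum())
for n in('side','top'):
    im=env.read_camera(n)[:,:,::-1];cv2.imwrite(f'pics/{n}3.png',im)
    ims.append(cv2.resize(im[75:225,120:253] if n=='side' else im[110:260,60:193],None,fx=3,fy=3,interpolation=2))
cv2.imwrite('pics/h3.png',np.hstack(ims))"
```

```text
14.725 [0.41687529 0.2334648  0.41482181]
motion 4
```

View pics/h3.png

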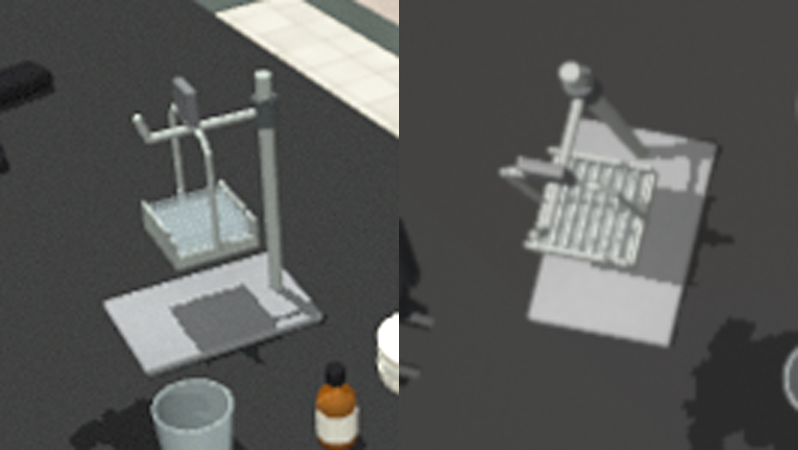

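It hangs on the hook behind the tip, with the gripper clear. I'll check that it is still and upright after more time has passed.

>>> carry_out --moves '[-0.45, 0, 0, 0, 0, 0, 0, -0.45, 0, 0, 0, 0, 0, 0, -0.45, 0, 0, 0, 0, 0, 0, -0.45, 0, 0, 0, 0, 0, 0, -0.45, 0, 0, 0, 0, 0, 0]'

```text
clock: 15.85
tcp_pos: [0.4183, 0.233, 0.4124]
orientation: [-0.001, 0.998, -0.067, 0.005]
wrist_force: [0.7, 0.2, -0.5]
finger_gap: 0.0233
```

>>> carry_out --moves '[-0.45, 0, 0, 0, 0, 0, 0, -0.45, 0, 0, 0, 0, 0, 0, -0.45, 0, 0, 0, 0, 0, 0, -0.45, 0, 0, 0, 0, 0, 0, -0.45, 0, 0, 0, 0, 0, 0]'

```text
clock: 16.48
tcp_pos: [0.4183, 0.233, 0.4125]
orientation: [-0.001, 0.998, -0.067, 0.005]
wrist_force: [-0.2, -0.9, -0.5]
finger_gap: 0.0233
```

```bash
python3 -c "
from h import *
S=cv2.imread('pics/side3.png');T=cv2.imread('pics/top3.png')
s=env.read_camera('side')[:,:,::-1];t=env.read_camera('top')[:,:,::-1]
d=lambda a,b:(np.abs(a.astype(int)-b).max(2)>40).sum()
print('moved px',d(s[95:225,120:253],S[95:225,120:253]),d(t[125:230,90:190],T[125:230,90:190]))
k=lambda im,x,y,w,h:cv2.resize(im[y:y+h,x:x+w],None,fx=6,fy=6,interpolation=2)
cv2.imwrite('pics/h4.png',np.hstack([k(s,160,95,52,72),k(t,90,155,62,72)]))
# expected pixels if rack hung plumb at seat
c,si=np.cos(np.radians(-7.4)),np.sin(np.radians(-7.4))
for n,o in(('side',(160,95)),('top',(90,155))):
    K,R,tv=cam(n)
    for lab,x,y,z in [('blocktop',0,0,.163),('c1',.042,.0455,.03),('c2',.042,-.0455,.03),('c3',-.042,-.0455,.03),('c4',-.042,.0455,.03)]:
        p=np.array([.567+x*c-y*si,.213+x*si+y*c,.098+z]);q=K@(R@p+tv);q=q[:2]/q[2]
        print(n,lab,((q-o+.5)*6-.5+(np.array([312,0]) if n=='top' else 0)).round())
"
```

```text
moved px 1 0
side blocktop [127.  52.]
side c1 [199. 239.]
side c2 [272. 325.]
side c3 [106. 372.]
side c4 [ 40. 281.]
top blocktop [415.  67.]
top c1 [428.  26.]
top c2 [641.  69.]
top c3 [591. 265.]
top c4 [375. 221.]
```

View pics/h4.png

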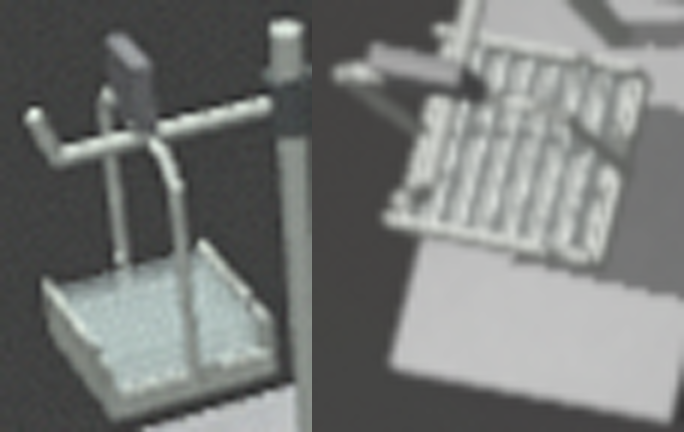

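```bash
python3 -c "
from h import *
print(env.hand_in(),env.get_state()['clock'])"
```

```text
the job is handed in; nothing more can be done
the job is handed in; nothing more can be done
```

The steel rack is hanging by its handle on the hook of the drying stand. I handed the job in at about 16.6 s of the 48 s allowed.

- **What I did:** I gripped the rack by its grip block and lifted it straight out of the tray. I carried it level, with its underside about 0.13–0.14 m above the bench, which is above the beaker, dishes and dropper. I passed the handle bar over the hook tip and lowered it onto the seat. I then opened the fingers partway and backed off upwards.
- **Seating:** The bar touched at tool height 0.2405 m, against 0.2407 m expected. The wrist force then went from about −2.2 N to around 0, so the hook took the weight.
- **Upright and in place:** In the final side and top views the rack's corners lie within about 1–3 camera pixels (some mm) of where a plumb rack on the seat would appear. Any tilt looks like under about 2°.
- **Still:** Almost nothing changed between pictures 1.25 s apart (1 and 0 changed pixels), and the gripper was clear of everything.
- **Not checked:** I did not measure the bystanders' positions again afterwards. The wrist sensor showed no contact on the way.

No check failed or disagreed.

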